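Stow the nozzle bin and stack an empty bin on it

ROBOT

A 7-joint arm with a two-finger parallel gripper is mounted at the origin on the work surface. World frame = base frame: x ahead of the robot, y to its left, z up, the work surface at z = 0. Lengths are in mm, angles in rad, forces in N, time in s.
With the tool pointing down it reaches from about 400 to 925 mm from the base axis. Payload 4.1 kg.
Tool frame: the origin (TCP) lies on the centre line of the jaws, within the pads' length; the fingertips stand nose_length ahead of it and the grasp point (between the pads) lies 11 mm behind it (nose_length is the distance from the TCP to the fingertips, in mm); x points along the fingers, y is the direction in which the jaws open and shut, and the axes are right-handed (so a half turn about x gives the same grasp; the last joint's range is limited). The gripper opens to 85 mm and grips with 20 to 120 N. Pads are 22 mm wide; open, the fingers measure 114 mm over their backs; the gripper's body (76 mm by 85 mm) begins 54 mm behind the grasp point. The pads swing forward as they close: fully open they stand 13 mm farther back than shut.
Start: joints at [1.192, 0.398, 0.045, 1.537, -0.019, 1.207, -0.051], TCP at [179.542, -624.745, 239.347] pointing down, gripper open.
Joint ranges: [-2.82, 2.82], [-0.49, 2.23], [-1.37, 1.46], [0, 2.46], [-1.36, 4.5], [0.23, 2], [-2.94, 2.94]. Speed limits (rad/s): [2.57, 2.57, 3.14, 3.14, 3.14, 3.14, 3.14].

INTERFACE

Orientations are given as a rotation vector (axis times angle).
In Python, from bench import * gives the robot as it stands.
- The arm moves only by the tool arm_command, never from a script. Its argument "steps" is a list of rows, each an object of numbers: "x", "y", "z": the shift along the tool's x, y, z in m; "ax", "ay", "az": the turn, a rotation vector about the tool's x, y, z in degrees; "gripper": the gripper command: -1 is fully open, 1 is shut, values between are in proportion. In form: [{"x": .., "y": .., "z": .., "ax": .., "ay": .., "az": .., "gripper": ..}, ...]. A call has exactly 5 rows; each row shifts and turns the commanded pose from where the row before left it, along the tool's axes as they then stand; what a row does not reach is not made up. A row lasts 1/8 s, in which the tool goes at most 62.5 mm and 10.7 degrees, less where a joint would pass 70% of its speed; a pose out of reach is approached as far as the arm can. A call is refused whole if a number of a shift passes 0.0625 or a number of a turn 10.7, either way. A call with a gripper value outside its range is refused whole. The fingers move at their own pace and stop on an object; the grip force is fixed at half the most. Time passes only in rows, so rows that do not move let the fingers close, or fill a call up. It gives the time, the measured TCP pose, the force and the opening at its end, in the units of the state.
- state(): the state, without advancing time (a new reading comes with each control period).
- camera(name): name is "scene" or "top" or "wrist"; returns the picture (420x560x3 uint8, red, green, blue); there is no depth.
- calibration(name): a dict with "fx", "fy", "cx", "cy" (pixels), "origin" and "attitude" of the camera in the world. Camera axes: x right, y down, z forward; pixel columns grow to the right and rows downward; lengths in mm; the calibration is good to about 2 mm. The wrist camera is an equidistant fisheye: a pixel r from the principal point sees the ray r / f radians off the axis. A picture is of the moment at which its call begins: read the wrist's pose just before it. calibration takes no time and is no camera call; for the wrist camera it gives the pose at the moment of the call.
- job_done(): hands the job in, once; it reports no verdict.
Trained networks look in the newest picture that a camera, given by its name, has taken for a name from the list of things; names that differ only in an ending like _2 or _b are one class to them, and where a whole thing is asked for, a point or a joint stands for the part that bears it (a point fixed in the world has none). Each returns a list of dicts, best first, with "p" (0 to 1); they miss things now and then, are a little off and sometimes report something else, mostly with a low value. They report only what shows in the picture. A call takes as long as a camera call. They do not tell look-alikes from the thing itself.
- search_frame(camera, name): "at" ([x, y, z] in mm, in world coordinates, good to about 4 mm: the middle of the surface that is visible of it).
The state is a dict: "time": time; "q": joint angles; "joint_vel": joint speeds; "tau": joint torques, N m; "position": TCP position; "tool_rot": TCP orientation; "wrist_force": force on the tool from outside, world axes, zero at the start; "ft_torque": the same for the moment, N m; "width": opening from 0.0 (shut) to 1.0 (fully open).
Only numpy, scipy, OpenCV 4.12 (cv2) and the standard library are available. Lean on these libraries where they do the work, as an engineer would, in place of code of your own. Each camera call takes 0.05 s, during which the arm holds its last target. There are 200 camera calls.

TASK

Put the nozzle parts away: slide the bin that holds the two nozzle cones along the bench until its back end is flush against the aluminium stop bar, and stack the empty bin on it. Lift that empty bin out of the nested pair, turn it half a turn so that it rests level on the nozzle bin's ledges instead of nesting down onto the cones, and set it down without dropping it. Leave the other bin of the pair and everything else on the bench where it is.

Things in the scene. Friction and masses are not known exactly. Their poses are not given: they have to be found in the camera images.
- top_bin_mid (a point): empty bin on top of the nested pair (grey plastic; all three bins are alike), 0.10-0.18 kg; point at its centre, half-way up (38 mm over its underside). x from its open front (-x) to its back (+x), z up. 180 long x 68 wide at the rim, 76 tall. Rim: an upright band, flat outside, from 52 to 76 mm over the underside; below it the walls slope in. Nested, only its top 40 mm is free to hold
- top_bin_front (a point): middle of the top bin's front end, 90 mm from its centre, half-way up. Front of every bin: a hand opening cut down to 44 mm between two corner ledges; back: full height with one ledge in the middle. Ledges are 16 mm deep, 6 mm below the rim
- nozzle_bin_mid (a point): like bin, standing alone near the stop bar with two nozzle cones in it, in all about 0.27 kg, slides on the bench; point at its centre, half-way up (38 mm over the bench), axes as the top bin's. A bin set on it with its front over this one's back drops inside the rim (4.5 mm play each way) onto the ledges, 70 mm higher than this one; fronts the same way it would nest onto the cones
- nozzle_bin_back (a point): middle of the nozzle bin's back end, on the outer face of the rim band, 64 mm over its underside; this end faces the stop bar. The rim is the outermost part of a bin (base 157 x 45 mm)
- spare_bin_mid (a point): like bin, empty, the lower of the nested pair, standing on the bench; point at its centre, half-way up. Front the same way as the top bin's, which sits 40 mm higher with 1.6 mm of play; it stays where it is
- stop_face (a point): aluminium extrusion fixed to the bench as a stop, 300 long x 40 x 80 mm tall; point at the middle of the face towards the nozzle bin, 40 mm up. Own x points square into that face (away from the nozzle bin), own y runs along the bar, z up
- nozzle_a: black nozzle cone with copper tip, 36 mm across the foot, 56 mm tall, standing in the nozzle bin towards its front; origin under its foot, z up. Its tip stands 11 mm below the ledges
- nozzle_b: the same, towards the back of the nozzle bin
- loose_nozzle: a third such cone standing on the bench; origin under its foot
- printed_pot: terracotta printed pot, 100 mm across, 105 mm tall; origin under its foot
- slip_jar: white jar, 72 mm across, 110 mm tall; origin under its foot
- screwdriver: screwdriver lying on the bench, 190 mm long; x along it, handle towards -x
- spring_clamp: black spring clamp lying on the bench, about 95 mm long, 18 mm high; origin under its middle
- hose_clamp: steel hose clamp lying flat, 90 mm across, 13 mm high; origin at the centre of the ring
Things that resemble listed ones, but are neither listed nor needed, are in the scene too. Leave any blue look-alike of the part that bears nozzle_bin_mid alone. What is shaped like the part that bears top_bin_mid but pink is not meant.

How it is judged:
By the outcome, as a careful person would: the job done as asked, in the order asked, and still so for the second after the job is handed in, with the robot touching nothing.
It also fails if it takes over 53 s, if anything falls off the work surface, if the arm or the gripper's body presses on something with over 40 N, if the wrist force passes 120 N, or if a joint passes its speed limit or range.

## Working session

There is one attempt and no reset: what is moved stays moved. The work goes in short steps, Python scripts to look and compute and a tool call to move; the robot and the scene stay as the last step left them, time stands still between calls to the robot, and variables do not carry over. Pictures are saved under pics/ and viewed, about 8 in all and at most 12, crops included, and the job is handed in when it is done.

Besides the shell and the picture viewer there is one more tool, called after "Call:" in YAML: its name, and indented under it one key for each argument. arm_command: Moves the arm, as the interface text tells. Its arguments: {"type":"object","properties":{"steps":{"type":"array"}},"required":["steps"]}

```bash
mkdir -p pics; ls; python3 - <<'E'
from bench import *
import cv2,json
s=state(); print(s)
for c in ("scene","top"):
    im=camera(c); cv2.imwrite(f"pics/{c}0.png",im[:,:,::-1])
    print(c,calibration(c))
    for n in ["top_bin_mid","top_bin_front","nozzle_bin_mid","nozzle_bin_back","spare_bin_mid","stop_face","nozzle_a","loose_nozzle"]:
        print(n,[(round(d["p"],2),[round(v) for v in d["at"]]) for d in search_frame(c,n)])
print(calibration("wrist"),state()["time"])
E
```

```text
pics
{'time': 0.0, 'q': array([ 1.1920164 ,  0.39918143,  0.04503511,  1.53787286, -0.01866433,
        1.20689555, -0.05068253]), 'joint_vel': array([ 4.05436098e-05, -1.83918888e-04,  2.55421281e-04,  7.63876058e-04,
       -4.96952830e-04, -5.84269319e-04, -1.90856578e-04]), 'tau': array([-1.07428910e-03, -4.75118744e+01,  1.36406947e+00, -2.54218841e+01,
        1.14503276e-02,  9.50713700e-03, -4.85742646e-05]), 'position': array([ 179.33497627, -624.13259641,  238.273493  ]), 'tool_rot': array([ 2.07180738,  0.29391852, -2.07271751]), 'wrist_force': array([-0.04356889, -0.30043213, -1.04270779]), 'ft_torque': array([ 0.00870918, -0.04588824, -0.00115966]), 'width': 0.9985252948023585}
scene {'fx': 522.9313929858373, 'fy': 522.9313929858373, 'cx': 276.36593251414644, 'cy': 210.9153326516738, 'origin': array([1420.4530989 ,  912.77908488, 1094.52013553]), 'attitude': array([-0.93435234, -2.40053254,  1.14462425])}
top_bin_mid [(0.63, [544, -293, 102]), (0.61, [355, -291, 64]), (0.61, [757, -120, 12])]
top_bin_front [(0.93, [354, -288, 58]), (0.73, [545, -296, 101])]
nozzle_bin_mi
[... 426 characters left out ...]
6808624]), 'attitude': array([-2.11684429,  2.11931012, -0.19812434])}
top_bin_mid [(0.7, [348, -300, 36])]
top_bin_front [(0.92, [351, -302, 41]), (0.64, [395, -21, 6]), (0.62, [553, -297, 77])]
nozzle_bin_mid [(0.97, [272, 504, 47]), (0.81, [561, 212, 58])]
nozzle_bin_back [(0.9, [275, 508, 52]), (0.58, [557, 212, 61])]
spare_bin_mid []
stop_face [(0.7, [538, 412, 80])]
nozzle_a [(0.6, [548, 236, 28]), (0.53, [545, 180, 33])]
loose_nozzle [(0.49, [673, -29, 29])]
{'fx': 325.19226210127806, 'fy': 325.19226210127806, 'cx': 277.8511704304692, 'cy': 213.1699649231398, 'origin': array([ 246.19286073, -605.43551151,  374.07748246]), 'attitude': array([ 2.32513238, -1.75192552, -0.2417451 ])} 0.9
```

View pics/scene0.png

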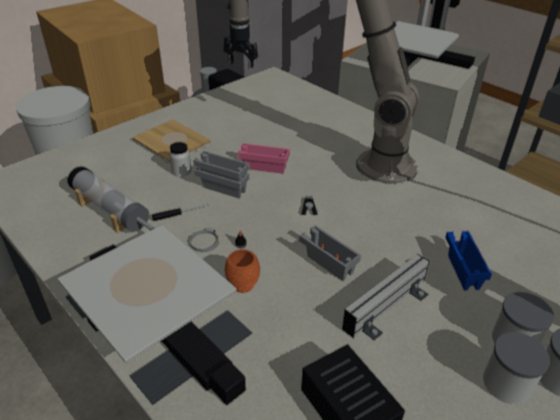

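View pics/top0.png

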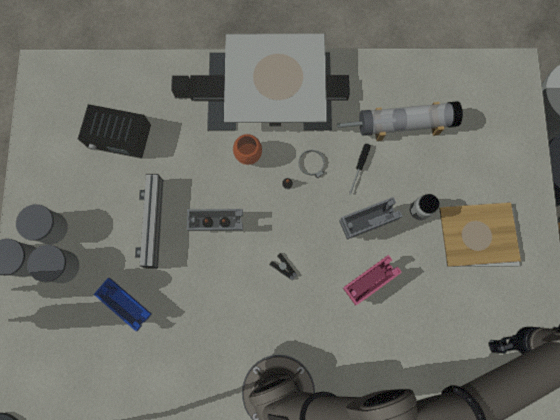

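```bash
python3 - <<'E'
import cv2,numpy as np
t=cv2.imread("pics/top0.png"); s=cv2.imread("pics/scene0.png")
f=lambda a,x,y,w,h:cv2.resize(a[y:y+h,x:x+w],(400,300),interpolation=cv2.INTER_CUBIC)
g=np.vstack([np.hstack([f(t,330,180,80,60),f(t,135,170,120,90)]),np.hstack([f(s,180,140,80,60),f(s,290,215,100,75)])])
g=cv2.convertScaleAbs(g,alpha=1.6)
cv2.imwrite("pics/crops.png",g)
E
```

```text
(no output)
```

View pics/crops.png

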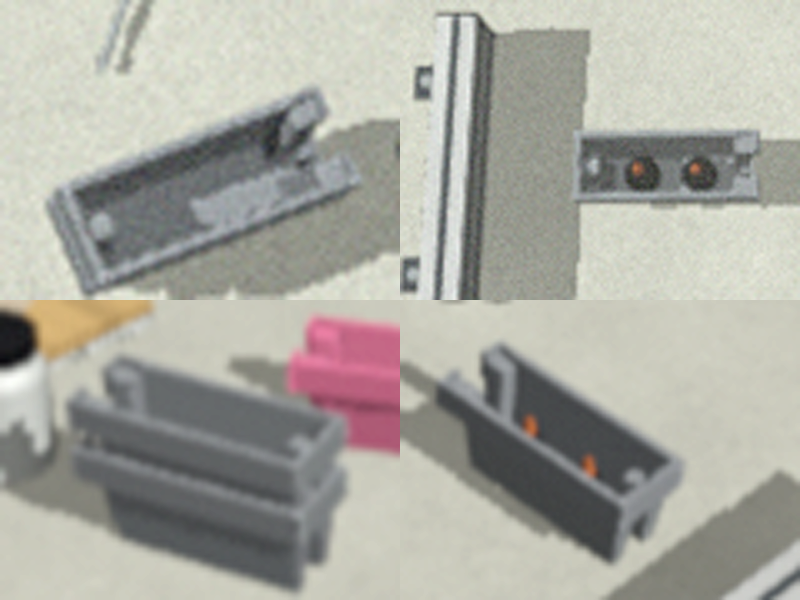

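```bash
cat > h.py <<'E'
import numpy as np, cv2
from scipy.spatial.transform import Rotation as R
from bench import *
def ray(cal,px):
    px=np.atleast_2d(np.array(px,float)); u=(px-[cal["cx"],cal["cy"]])/[cal["fx"],cal["fy"]]
    return u
def unproj(cal,px,z,fish=False):
    u=ray(cal,px)
    if fish:
        th=np.linalg.norm(u,axis=1)[:,None]; d=np.hstack([u/np.maximum(th,1e-9)*np.sin(th),np.cos(th)])
    else: d=np.hstack([u,np.ones((len(u),1))])
    d=R.from_rotvec(cal["attitude"]).apply(d); o=np.array(cal["origin"])
    return o+d*((z-o[2])/d[:,2])[:,None]
def proj(cal,P,fish=False):
    p=R.from_rotvec(cal["attitude"]).inv().apply(np.atleast_2d(P)-cal["origin"])
    if fish:
        r=np.linalg.norm(p[:,:2],axis=1); u=p[:,:2]/r[:,None]*np.arctan2(r,p[:,2])[:,None]
    else: u=p[:,:2]/p[:,2:]
    return u*[cal["fx"],cal["fy"]]+[cal["cx"],cal["cy"]]
def box(cal,px,z,fish=False):  # corners in order back,back,front,front
    P=unproj(cal,px,z,fish)[:,:2]; b=(P[0]+P[1])/2; f=(P[2]+P[3])/2; d=b-f
    return (b+f)/2, np.degrees(np.arctan2(d[1],d[0])), np.linalg.norm(d), np.linalg.norm(P[0]-P[1])
def st():
    s=state(); M=R.from_rotvec(s["tool_rot"]).as_matrix()
    print("t %.2f pos %s q %s w %.2f F %s"%(s["time"],s["position"].round(1),s["q"].round(2),s["width"],s["wrist_force"].round(1)))
    print("yaw of tool y %.1f; x axis %s"%(np.degrees(np.arctan2(M[1,1],M[0,1])),M[:,0].round(3)))
    return s,M
def goto(x,y,z,yaw):  # yaw of tool y after the move; shift first (current axes), then turn
    s,M=st(); t=M.T@(np.array([x,y,z])-s["position"])/1000
    y0=np.degrees(np.arctan2(M[1,1],M[0,1])); d=(yaw-y0+180)%360-180
    c,sn=np.cos(np.radians(yaw)),np.sin(np.radians(yaw))
    T=np.array([[0,c,sn],[0,sn,-c],[-1,0,0]])  # x down
    rv=np.degrees(R.from_matrix(M.T@T).as_rotvec())
    print("shift xyz m",t.round(4),"turn deg",rv.round(1))
E
python3 - <<'E'
from h import *
import bench; print([n for n in dir(bench) if not n.startswith('_')], getattr(bench,'nose_length',None))
st(); c=calibration("top")
print("top bin",box(c,[(341,219),(348,238),(393.6,198),(400.4,215.6)],116))
print("noz",box(c,[(187.8,209.6),(187.8,230),(242,209.6),(242,230.9)],76))
print("bar",unproj(c,[(158.1,174.5),(154.5,266)],80))
E
```

```text
['IKError', 'calibration', 'camera', 'job_done', 'nose_length', 'search_frame', 'state'] 8.0
t 0.90 pos [ 179.6 -624.8  239.4] q [ 1.19  0.4   0.05  1.54 -0.02  1.21 -0.05] w 1.00 F [ 0.4  0.3 -0.1]
yaw of tool y -74.0; x axis [ 0. -0. -1.]
top bin (array([ 539.40375569, -293.23962035]), np.float64(112.4369333476593), np.float64(181.96917038937923), np.float64(63.87094706441562))
noz (array([540.12585858, 204.35720925]), np.float64(89.42326011786014), np.float64(176.00965809786427), np.float64(67.44873375648949))
bar [[692.45843811 394.96052175  80.        ]
 [390.82626987 392.32342741  80.        ]]
```

```bash
python3 - <<'E'
from h import *
goto(540,-293,260,22.4)
E
```

```text
t 0.90 pos [ 179.6 -624.8  239.4] q [ 1.19  0.4   0.05  1.54 -0.02  1.21 -0.05] w 1.00 F [ 0.4  0.3 -0.1]
yaw of tool y -74.0; x axis [ 0. -0. -1.]
shift xyz m [-0.0207 -0.2193 -0.4381] turn deg [-96.4   0.   -0. ]
```

Call:
arm_command:
  steps:
    - {"x": -0.002,"y": -0.024,"z": -0.048,"gripper": -1}
    - {"x": -0.002,"y": -0.024,"z": -0.048,"gripper": -1}
    - {"x": -0.002,"y": -0.024,"z": -0.048,"gripper": -1}
    - {"x": -0.002,"y": -0.024,"z": -0.048,"gripper": -1}
    - {"x": -0.002,"y": -0.024,"z": -0.048,"gripper": -1}

```text
$.steps[0]: bad value
```

Call:
arm_command:
  steps:
    - {"x": -0.002,"y": -0.025,"z": -0.05,"gripper": -1}
    - {"x": -0.002,"y": -0.025,"z": -0.05,"gripper": -1}
    - {"x": -0.003,"y": -0.025,"z": -0.05,"gripper": -1}
    - {"x": -0.003,"y": -0.024,"z": -0.048,"gripper": -1}
    - {"ax": -10.5,"gripper": -1}

```text
$.steps[0]: bad value
```

Call:
arm_command:
  steps:
    - {"ax": -10.5,"gripper": -1}
    - {"ax": -10.5,"gripper": -1}
    - {"ax": -10.5,"gripper": -1}
    - {"ax": -10.5,"gripper": -1}
    - {"ax": -10.5,"gripper": -1}

```text
$.steps[0]: bad value
```

Call:
arm_command:
  steps:
    - {"ax": -10.5,"gripper": -1}
    - {"ax": -10.5,"gripper": -1}
    - {"ax": -10.5,"gripper": -1}
    - {"ax": -2,"gripper": -1}
    - {"ax": 0,"gripper": -1}

```text
$.steps[0]: bad value
```

```bash
python3 - <<'E'
from h import *
st(); c=calibration("wrist"); im=camera("wrist"); print(c)
cv2.imwrite("pics/w1.png",cv2.convertScaleAbs(im[:,:,::-1],alpha=1.4)); np.save("w1.npy",im)
E
```

```text
t 0.90 pos [ 179.6 -624.8  239.4] q [ 1.19  0.4   0.05  1.54 -0.02  1.21 -0.05] w 1.00 F [ 0.4  0.3 -0.1]
yaw of tool y -74.0; x axis [ 0. -0. -1.]
{'fx': 325.19226210127806, 'fy': 325.19226210127806, 'cx': 277.8511704304692, 'cy': 213.1699649231398, 'origin': array([ 246.19286073, -605.43551151,  374.07748246]), 'attitude': array([ 2.32513238, -1.75192552, -0.2417451 ])}
```

View pics/w1.png

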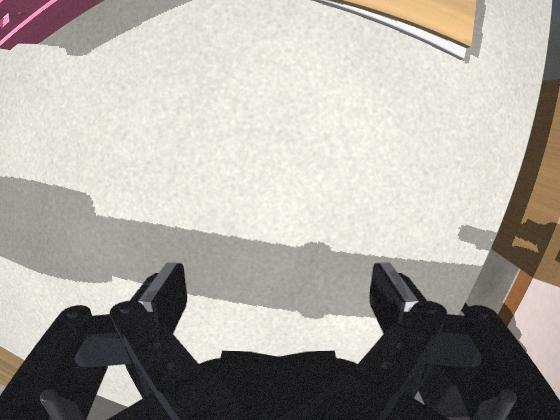

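Call:
arm_command:
  steps:
    - {"x": -0.002,"y": -0.024,"z": -0.048,"ax": 0,"ay": 0,"az": 0,"gripper": -1}
    - {"x": -0.002,"y": -0.024,"z": -0.048,"ax": 0,"ay": 0,"az": 0,"gripper": -1}
    - {"x": -0.002,"y": -0.024,"z": -0.048,"ax": 0,"ay": 0,"az": 0,"gripper": -1}
    - {"x": -0.002,"y": -0.024,"z": -0.048,"ax": 0,"ay": 0,"az": 0,"gripper": -1}
    - {"x": -0.002,"y": -0.024,"z": -0.048,"ax": 0,"ay": 0,"az": 0,"gripper": -1}

```text
time: 1.58
position: [378.2, -441.9, 249.7]
tool_rot: [2.072, 0.291, -2.071]
wrist_force: [0.8, 0.3, 0.1]
width: 0.999
```

Call:
arm_command:
  steps:
    - {"x": -0.002,"y": -0.025,"z": -0.05,"ax": 0,"ay": 0,"az": 0,"gripper": -1}
    - {"x": -0.002,"y": -0.025,"z": -0.05,"ax": 0,"ay": 0,"az": 0,"gripper": -1}
    - {"x": -0.003,"y": -0.025,"z": -0.05,"ax": 0,"ay": 0,"az": 0,"gripper": -1}
    - {"x": -0.003,"y": -0.024,"z": -0.048,"ax": 0,"ay": 0,"az": 0,"gripper": -1}
    - {"x": 0,"y": 0,"z": 0,"ax": -10.5,"ay": 0,"az": 0,"gripper": -1}

```text
time: 2.2
position: [544.4, -287.2, 259.7]
tool_rot: [1.959, 0.478, -1.952]
wrist_force: [-0.2, -1.2, -0.6]
width: 1.001
```

Call:
arm_command:
  steps:
    - {"x": 0,"y": 0,"z": 0,"ax": -10.5,"ay": 0,"az": 0,"gripper": -1}
    - {"x": 0,"y": 0,"z": 0,"ax": -10.5,"ay": 0,"az": 0,"gripper": -1}
    - {"x": 0,"y": 0,"z": 0,"ax": -10.5,"ay": 0,"az": 0,"gripper": -1}
    - {"x": 0,"y": 0,"z": 0,"ax": -10.5,"ay": 0,"az": 0,"gripper": -1}
    - {"x": 0,"y": 0,"z": 0,"ax": -10.5,"ay": 0,"az": 0,"gripper": -1}

```text
time: 2.82
position: [539.9, -293.4, 259.3]
tool_rot: [1.344, 1.116, -1.345]
wrist_force: [-0.3, -0.4, 0.3]
width: 1.0
```

Call:
arm_command:
  steps:
    - {"x": 0,"y": 0,"z": 0,"ax": -10.5,"ay": 0,"az": 0,"gripper": -1}
    - {"x": 0,"y": 0,"z": 0,"ax": -10.5,"ay": 0,"az": 0,"gripper": -1}
    - {"x": 0,"y": 0,"z": 0,"ax": -10.5,"ay": 0,"az": 0,"gripper": -1}
    - {"x": 0,"y": 0,"z": 0,"ax": -2,"ay": 0,"az": 0,"gripper": -1}
    - {"x": 0,"y": 0,"z": 0,"ax": 0,"ay": 0,"az": 0,"gripper": -1}

```text
time: 3.45
position: [540.0, -293.4, 259.3]
tool_rot: [0.916, 1.369, -0.917]
wrist_force: [-0.1, -0.3, 0.4]
width: 1.002
```

```bash
python3 - <<'E'
from h import *
st(); c=calibration("wrist"); im=camera("wrist"); print(c)
cv2.imwrite("pics/w1.png",cv2.convertScaleAbs(im[:,:,::-1],alpha=1.4)); np.save("w1.npy",im)
E
```

```text
t 3.45 pos [ 540.  -293.4  259.3] q [ 0.78  0.35 -0.45  1.59  0.16  1.24  0.69] w 1.00 F [-0.1 -0.3  0.4]
yaw of tool y 22.4; x axis [ 0. -0. -1.]
{'fx': 325.19226210127806, 'fy': 325.19226210127806, 'cx': 277.8511704304692, 'cy': 213.1699649231398, 'origin': array([ 514.01296476, -229.36825544,  394.02381092]), 'attitude': array([2.81478791, 0.55684609, 0.0775284 ])}
```

View pics/w1.png

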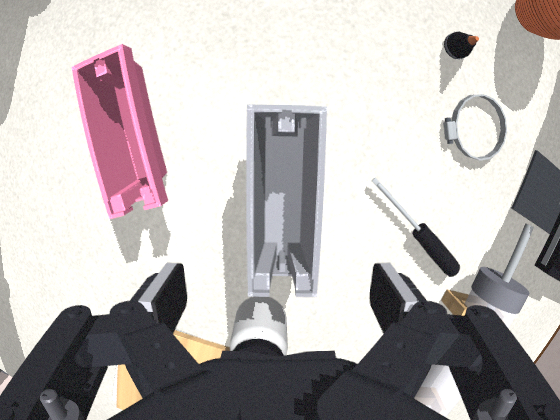

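```bash
cat >> h.py <<'E'
from scipy.optimize import least_squares
def fit(obs,p0,L=180,W=68): # obs: (cal,fish,px) ; corners back-left.. order: (+x,-y),(+x,+y),(-x,-y),(-x,+y) of bin frame ; p=x,y,z,yaw deg
    c=np.array([[1,-1],[1,1],[-1,-1],[-1,1]])*[L/2,W/2]
    def f(p):
        a=np.radians(p[3]); r=np.array([[np.cos(a),-np.sin(a)],[np.sin(a),np.cos(a)]])
        P=np.hstack([c@r.T+p[:2],np.full((4,1),p[2])])
        return np.concatenate([(proj(k,P,fi)-np.array(px)).ravel() for k,fi,px in obs])
    s=least_squares(f,p0); return s.x.round(1), f(s.x).round(1)
E
python3 - <<'E'
from h import *
w=calibration("wrist"); t=calibration("top")
W=[(326,105),(248,105),(317,297),(248,295)]
T=[(341,219),(348,238),(393.6,198),(400.4,215.6)]
print(box(w,W,116,True))
p0=[540,-293,116,112]
for o in ([(w,True,W)],[(t,False,T)],[(w,True,W),(t,False,T)]): print(*fit(o,p0))
print(np.array(W), proj(w,unproj(t,T,116),True).round(0))
goto(540,205,250,0)
E
```

```text
(array([ 547.91561783, -295.21853831]), np.float64(111.39655030615033), np.float64(179.837241629067), np.float64(65.92342392454343))
[ 548.  -295.4  115.   111.4] [ 1.   1.1 -1.2 -0.7 -0.  -0.9  0.2  0.3]
[ 540.2 -294.   112.1  111.9] [-0.6 -0.7  1.1 -0.  -1.4 -0.5  0.8  1.3]
[ 547.4 -295.3  114.2  111.4] [ 0.2  0.8 -1.7 -0.9 -0.6 -1.5 -0.3 -0.3 -0.1 -3.4  1.3 -2.6 -0.7 -2.7
  1.3 -0.8]
[[326 105]
 [248 105]
 [317 297]
 [248 295]] [[314. 100.]
 [239.  95.]
 [308. 295.]
 [246. 291.]]
t 3.50 pos [ 540.  -293.3  259.3] q [ 0.78  0.35 -0.45  1.59  0.16  1.24  0.69] w 1.00 F [-0.4  0.6 -0.5]
yaw of tool y 22.4; x axis [ 0. -0. -1.]
shift xyz m [ 0.0093  0.1901 -0.4606] turn deg [22.4  0.   0. ]
```

Call:
arm_command:
  steps:
    - {"x": 0.001,"y": 0.0215,"z": -0.051,"ax": 0,"ay": 0,"az": 0,"gripper": -1}
    - {"x": 0.001,"y": 0.0215,"z": -0.051,"ax": 0,"ay": 0,"az": 0,"gripper": -1}
    - {"x": 0.001,"y": 0.0215,"z": -0.051,"ax": 0,"ay": 0,"az": 0,"gripper": -1}
    - {"x": 0.001,"y": 0.0215,"z": -0.051,"ax": 0,"ay": 0,"az": 0,"gripper": -1}
    - {"x": 0.001,"y": 0.0215,"z": -0.051,"ax": 0,"ay": 0,"az": 0,"gripper": -1}

```text
time: 4.12
position: [541.5, -14.8, 254.6]
tool_rot: [0.916, 1.368, -0.916]
wrist_force: [0.6, 0.4, 0.1]
width: 0.999
```

Call:
arm_command:
  steps:
    - {"x": 0.001,"y": 0.0215,"z": -0.051,"ax": 0,"ay": 0,"az": 0,"gripper": -1}
    - {"x": 0.001,"y": 0.0215,"z": -0.051,"ax": 0,"ay": 0,"az": 0,"gripper": -1}
    - {"x": 0.001,"y": 0.0215,"z": -0.051,"ax": 0,"ay": 0,"az": 0,"gripper": -1}
    - {"x": 0.001,"y": 0.0215,"z": -0.051,"ax": 0,"ay": 0,"az": 0,"gripper": -1}
    - {"x": 0,"y": 0,"z": 0,"ax": 10.5,"ay": 0,"az": 0,"gripper": -1}

```text
time: 4.75
position: [541.1, 211.5, 250.6]
tool_rot: [1.054, 1.305, -1.049]
wrist_force: [-0.3, -0.5, -0.1]
width: 0.997
```

Call:
arm_command:
  steps:
    - {"x": 0,"y": 0,"z": 0,"ax": 10.5,"ay": 0,"az": 0,"gripper": -1}
    - {"x": 0,"y": 0,"z": 0,"ax": 1.4,"ay": 0,"az": 0,"gripper": -1}
    - {"x": 0,"y": 0,"z": 0,"ax": 0,"ay": 0,"az": 0,"gripper": -1}
    - {"x": 0,"y": 0,"z": 0,"ax": 0,"ay": 0,"az": 0,"gripper": -1}
    - {"x": 0,"y": 0,"z": 0,"ax": 0,"ay": 0,"az": 0,"gripper": -1}

```text
time: 5.38
position: [542.9, 204.6, 250.3]
tool_rot: [1.207, 1.21, -1.207]
wrist_force: [0.1, -1.3, -0.4]
width: 0.997
```

```bash
python3 - <<'E'
from h import *
st(); c=calibration("wrist"); im=camera("wrist"); print(c)
cv2.imwrite("pics/w2.png",cv2.convertScaleAbs(im[:,:,::-1],alpha=1.4)); np.save("w2.npy",im)
E
```

```text
t 5.38 pos [542.9 204.6 250.3] q [ 0.07  0.31 -0.63  1.68  0.2   1.21 -0.6 ] w 1.00 F [ 0.1 -1.3 -0.4]
yaw of tool y 0.1; x axis [-0. -0. -1.]
{'fx': 325.19226210127806, 'fy': 325.19226210127806, 'cx': 277.8511704304692, 'cy': 213.1699649231398, 'origin': array([543.04950847, 273.87370465, 384.98227443]), 'attitude': array([2.86523960e+00, 3.09806353e-03, 9.70115276e-04])}
```

View pics/w2.png

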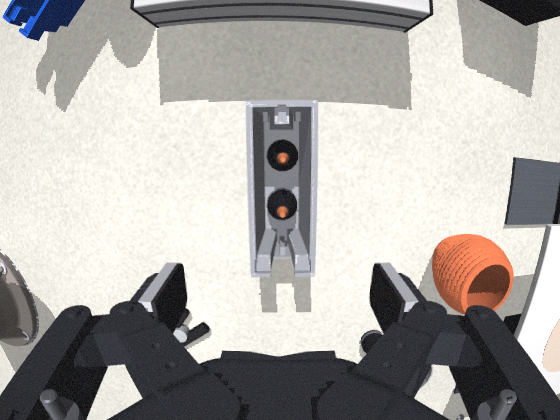

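```bash
python3 - <<'E'
from h import *
w=calibration("wrist")
print(*fit([(w,True,[(317,102),(247,102),(314,276),(250,276)])],[545,205,76,90]))
im=np.load("w2.npy"); g=cv2.GaussianBlur(im,(3,3),0).mean(2)
for x in (170,230,285,340,395): print(x,g[0:44,x].round(0).astype(int).tolist())
E
```

```text
[547.5 204.8  71.7  90.3] [ 0.8  0.1 -0.7  0.1 -0.5 -0.2  0.4  0. ]
170 [158, 142, 108, 83, 74, 73, 73, 68, 54, 39, 41, 58, 72, 75, 74, 73, 73, 73, 73, 68, 54, 41, 48, 66, 75, 87, 107, 119, 120, 120, 119, 118, 119, 122, 122, 122, 121, 121, 122, 123, 122, 120, 120, 121]
230 [74, 74, 71, 59, 41, 39, 56, 70, 73, 73, 74, 74, 74, 73, 72, 61, 43, 41, 58, 71, 79, 95, 111, 116, 116, 115, 115, 115, 114, 114, 115, 115, 116, 117, 119, 119, 119, 118, 117, 116, 115, 114, 114, 115]
285 [74, 73, 63, 45, 36, 46, 64, 73, 72, 73, 74, 75, 75, 75, 70, 55, 42, 49, 66, 74, 83, 104, 117, 118, 117, 117, 117, 117, 117, 117, 117, 117, 119, 121, 120, 118, 116, 116, 116, 117, 118, 119, 118, 117]
340 [86, 81, 76, 76, 76, 67, 48, 37, 46, 66, 75, 74, 74, 75, 76, 77, 75, 70, 56, 41, 48, 67, 76, 84, 101, 113, 117, 118, 119, 117, 116, 115, 116, 118, 119, 118, 117, 117, 119, 121, 121, 119, 117, 117]
395 [174, 175, 175, 176, 176, 164, 134, 100, 80, 75, 75, 75, 68, 50, 37, 44, 65, 76, 75, 75, 76, 76, 76, 76, 67, 50, 45, 59, 72, 78, 92, 110, 117, 118, 119, 117, 116, 115, 115, 116, 117, 117, 117, 116]
```

```bash
python3 - <<'E'
from h import *
w=calibration("wrist")
P=unproj(w,[(170,25.5),(230,21.1),(285,20.7),(340,23.75),(395,30.3)],0,True)
print(P.round(1)); k=np.polyfit(P[:,0],P[:,1],1); print("bar angle",np.degrees(np.arctan(k[0])),"y at 547",np.polyval(k,547.))
# grasp pt z 64 -> TCP z 53
goto(547.5,205,56,0.3)
E
```

```text
[[411.7 401.7   0. ]
 [486.4 400.6   0. ]
 [551.3 399.6   0. ]
 [616.7 398.6   0. ]
 [686.2 397.5   0. ]]
bar angle -0.8882415557146177 y at 547 399.66292851977033
t 5.42 pos [542.8 204.7 250.3] q [ 0.07  0.31 -0.63  1.68  0.2   1.21 -0.6 ] w 1.00 F [-0.2  0.2 -0.6]
yaw of tool y 0.1; x axis [-0. -0. -1.]
shift xyz m [ 0.1943  0.0047 -0.0003] turn deg [-0.2  0.   0. ]
```

Call:
arm_command:
  steps:
    - {"x": 0.045,"y": 0.0023,"z": 0,"ax": 1.0,"ay": 0,"az": 0,"gripper": -1}
    - {"x": 0.045,"y": 0.0023,"z": 0,"ax": 0,"ay": 0,"az": 0,"gripper": -1}
    - {"x": 0.03,"y": 0,"z": 0,"ax": 0,"ay": 0,"az": 0,"gripper": -1}
    - {"x": 0.0,"y": 0,"z": 0,"ax": 0,"ay": 0,"az": 0,"gripper": -1}
    - {"x": 0.0,"y": 0,"z": 0,"ax": 0,"ay": 0,"az": 0,"gripper": -1}

```text
time: 6.05
position: [548.3, 205.4, 131.6]
tool_rot: [1.222, 1.201, -1.218]
wrist_force: [0.5, 0.6, 0.7]
width: 1.002
```

```bash
python3 - <<'E'
from h import *
st(); c=calibration("wrist"); im=camera("wrist"); print(c)
cv2.imwrite("pics/w3.png",cv2.convertScaleAbs(im[:,:,::-1],alpha=1.4)); np.save("w3.npy",im)
E
```

```text
t 6.05 pos [548.3 205.4 131.6] q [ 0.03  0.44 -0.6   1.8   0.29  0.99 -0.69] w 1.00 F [0.5 0.6 0.7]
yaw of tool y -0.9; x axis [ 0.002  0.001 -1.   ]
{'fx': 325.19226210127806, 'fy': 325.19226210127806, 'cx': 277.8511704304692, 'cy': 213.1699649231398, 'origin': array([549.45986322, 274.447107  , 266.40925595]), 'attitude': array([ 2.86616059e+00, -2.25492452e-02,  3.03645578e-04])}
```

View pics/w3.png

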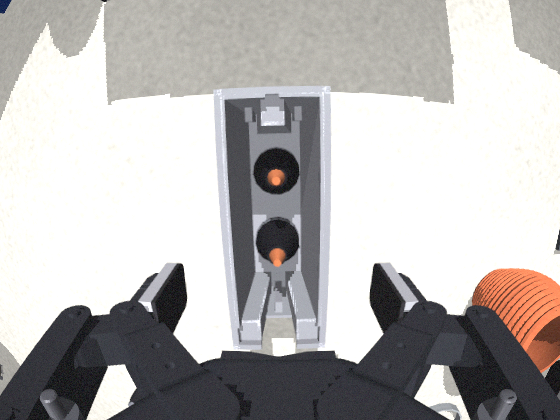

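```bash
python3 - <<'E'
from h import *
w=calibration("wrist")
print(*fit([(w,True,[(329,88),(215,90),(321,350),(234,350)])],[545,205,76,90]))
E
```

```text
[547.3 205.4  76.4  90.1] [ 1.6  0.4 -1.4  0.8  1.9 -1.4 -2.2 -0.2]
```

Call:
arm_command:
  steps:
    - {"x": 0.04,"y": -0.0005,"z": 0,"ax": 0,"ay": 0,"az": 0,"gripper": -1}
    - {"x": 0.036,"y": 0,"z": 0,"ax": 0,"ay": 0,"az": 0,"gripper": -1}
    - {"x": 0.003,"y": 0,"z": 0,"ax": 0,"ay": 0,"az": 0,"gripper": -1}
    - {"x": 0.0,"y": 0,"z": 0,"ax": 0,"ay": 0,"az": 0,"gripper": -1}
    - {"x": 0.0,"y": 0,"z": 0,"ax": 0,"ay": 0,"az": 0,"gripper": -1}

```text
time: 6.72
position: [548.4, 205.6, 53.4]
tool_rot: [1.223, 1.2, -1.217]
wrist_force: [-0.1, -0.0, 0.1]
width: 0.998
```

Call:
arm_command:
  steps:
    - {"x": 0,"y": 0,"z": 0,"ax": 0,"ay": 0,"az": 0,"gripper": 1}
    - {"x": 0,"y": 0,"z": 0,"ax": 0,"ay": 0,"az": 0,"gripper": 1}
    - {"x": 0,"y": 0,"z": 0,"ax": 0,"ay": 0,"az": 0,"gripper": 1}
    - {"x": 0,"y": 0,"z": 0,"ax": 0,"ay": 0,"az": 0,"gripper": 1}
    - {"x": 0,"y": 0,"z": 0,"ax": 0,"ay": 0,"az": 0,"gripper": 1}

```text
time: 7.35
position: [547.5, 205.2, 52.9]
tool_rot: [1.221, 1.201, -1.219]
wrist_force: [-1.3, -1.4, 6.3]
width: 0.788
```

Call:
arm_command:
  steps:
    - {"x": 0,"y": 0,"z": -0.02,"ax": 0,"ay": 0,"az": 0,"gripper": 1}
    - {"x": 0,"y": 0,"z": -0.025,"ax": 0,"ay": 0,"az": 0,"gripper": 1}
    - {"x": 0,"y": 0,"z": -0.025,"ax": 0,"ay": 0,"az": 0,"gripper": 1}
    - {"x": 0,"y": 0,"z": -0.018,"ax": 0,"ay": 0,"az": 0,"gripper": 1}
    - {"x": 0,"y": 0,"z": 0,"ax": 0,"ay": 0,"az": 0,"gripper": 1}

```text
time: 7.98
position: [549.2, 295.9, 52.9]
tool_rot: [1.224, 1.204, -1.214]
wrist_force: [0.1, 2.8, 4.6]
width: 0.787
```

Call:
arm_command:
  steps:
    - {"x": 0,"y": 0,"z": -0.004,"ax": 0,"ay": 0,"az": 0,"gripper": 1}
    - {"x": 0,"y": 0,"z": -0.003,"ax": 0,"ay": 0,"az": 0,"gripper": 1}
    - {"x": 0,"y": 0,"z": -0.002,"ax": 0,"ay": 0,"az": 0,"gripper": 1}
    - {"x": 0,"y": 0,"z": 0,"ax": 0,"ay": 0,"az": 0,"gripper": 1}
    - {"x": 0,"y": 0,"z": 0,"ax": 0,"ay": 0,"az": 0,"gripper": 1}

```text
time: 8.6
position: [549.6, 297.2, 52.9]
tool_rot: [1.218, 1.195, -1.225]
wrist_force: [-2.4, -8.9, 14.2]
width: 0.787
```

```bash
python3 - <<'E'
from h import *
st(); t=camera("top"); c=calibration("wrist"); im=camera("wrist"); np.save("w4.npy",im); print(c["origin"],c["attitude"])
a=cv2.resize(t[180:255,135:235],(533,400),interpolation=cv2.INTER_CUBIC)
g=np.vstack([cv2.resize(im[0:140,170:390],(533,339),interpolation=cv2.INTER_CUBIC)[:200],a])
cv2.imwrite("pics/w4.png",cv2.convertScaleAbs(g[:,:,::-1],alpha=1.5))
st()
E
```

```text
t 8.60 pos [549.6 297.2  52.9] q [-0.16  0.6  -0.55  1.75  0.39  0.9  -0.9 ] w 0.79 F [-2.4 -8.9 14.2]
yaw of tool y -1.0; x axis [ 0.001 -0.007 -1.   ]
[551.15103267 367.31949076 187.16374002] [ 2.85854063e+00 -2.68626235e-02 -2.19154415e-03]
t 8.70 pos [549.6 297.3  52.9] q [-0.16  0.6  -0.55  1.75  0.39  0.9  -0.9 ] w 0.78 F [-1.6 -7.9 13.6]
yaw of tool y -1.0; x axis [ 0.001 -0.007 -1.   ]
```

View pics/w4.png

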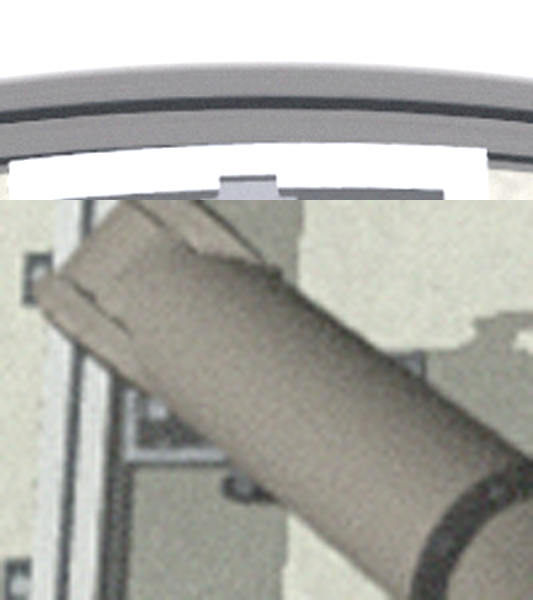

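```bash
python3 - <<'E'
from h import *
w=calibration("wrist"); print(w["origin"])
im=np.load("w4.npy").astype(float); g=cv2.GaussianBlur(im,(3,3),0).mean(2)
for x in (140,165,185,240,285,320,360,380,400,420): print(x,g[20:84,x].round(0).astype(int).tolist())
# rim corners & edges
for n,px in dict(faredge=(285,27),slot=(285,43),near_l=(150,68),near_r=(400,68),rimL=(174,66.5),rimR=(371,61.5)).items():
    print(n,[unproj(w,px,z,True)[0].round(1).tolist() for z in (80,76,0)])
E
```

```text
[551.15059501 367.31820807 187.16434419]
140 [219, 219, 219, 220, 220, 221, 221, 222, 222, 222, 222, 222, 221, 216, 201, 181, 160, 141, 124, 111, 104, 102, 102, 103, 103, 102, 101, 102, 99, 87, 66, 51, 46, 45, 55, 79, 97, 100, 100, 101, 103, 103, 103, 103, 102, 100, 100, 97, 81, 57, 49, 64, 89, 101, 111, 136, 156, 160, 159, 160, 161, 163, 164, 165]
165 [220, 221, 221, 222, 222, 222, 222, 222, 222, 219, 208, 190, 169, 149, 132, 117, 107, 103, 102, 102, 103, 103, 103, 103, 102, 94, 78, 61, 51, 48, 48, 62, 89, 101, 100, 100, 100, 101, 101, 101, 101, 101, 102, 101, 97, 78, 56, 52, 70, 91, 99, 108, 132, 153, 160, 160, 161, 162, 162, 161, 159, 159, 158, 158]
185 [221, 222, 222, 222, 222, 223, 222, 217, 202, 182, 161, 142, 126, 112, 104, 103, 103, 103, 103, 102, 102, 103, 102, 94, 75, 56, 48, 47, 48, 63, 90, 102, 101, 100, 101, 102, 102, 101, 101, 102, 102, 102, 97, 79, 79, 128, 174, 184, 186, 192, 198, 201, 199, 195, 194, 202, 214, 219, 215, 208, 206, 204, 202, 199]
240 [223, 224, 222, 215, 199, 179, 159, 141, 125, 113, 106, 104, 103, 103, 103, 103, 103, 104, 102, 95, 77, 57, 48, 47, 49, 6
[... 1798 characters left out ...]
, 224, 225, 225, 225, 224, 218, 203, 182, 161, 142, 125, 112, 106, 105, 104, 104, 104, 104, 104, 104, 99, 82, 62, 50, 46, 49, 66, 93, 105, 105, 103, 102, 103, 104, 105, 106, 106, 105, 103, 92, 71, 54, 55, 76, 96, 103, 119, 148, 162, 161, 161, 162, 161, 161, 161, 160]
faredge [[554.2, 399.2, 80.0], [554.3, 400.4, 76.0], [556.5, 423.0, 0.0]]
slot [[554.1, 393.5, 80.0], [554.2, 394.5, 76.0], [556.3, 413.1, 0.0]]
near_l [[508.2, 388.4, 80.0], [506.6, 389.2, 76.0], [476.1, 404.1, 0.0]]
near_r [[593.0, 386.6, 80.0], [594.6, 387.3, 76.0], [624.3, 401.0, 0.0]]
rimL [[517.0, 387.8, 80.0], [515.7, 388.6, 76.0], [491.4, 403.1, 0.0]]
rimR [[582.6, 388.0, 80.0], [583.8, 388.8, 76.0], [606.1, 403.5, 0.0]]
```

Call:
arm_command:
  steps:
    - {"x": -0.0005,"y": 0,"z": 0,"ax": 0,"ay": 0,"az": 0,"gripper": 1}
    - {"x": -0.0005,"y": 0,"z": 0,"ax": 0,"ay": 0,"az": 0,"gripper": 1}
    - {"x": 0,"y": 0,"z": 0,"ax": 0,"ay": 0,"az": 0,"gripper": 1}
    - {"x": 0,"y": 0,"z": 0,"ax": 0,"ay": 0,"az": 0,"gripper": 1}
    - {"x": 0,"y": 0,"z": 0,"ax": 0,"ay": 0,"az": 0,"gripper": 1}

```text
time: 9.32
position: [549.6, 298.3, 53.0]
tool_rot: [1.22, 1.197, -1.224]
wrist_force: [-1.2, -5.0, 7.0]
width: 0.786
```

Call:
arm_command:
  steps:
    - {"x": -0.0005,"y": 0,"z": 0,"ax": 0,"ay": 0,"az": 0,"gripper": 1}
    - {"x": -0.0005,"y": 0,"z": -0.002,"ax": 0,"ay": 0,"az": 0,"gripper": 1}
    - {"x": 0,"y": 0,"z": -0.002,"ax": 0,"ay": 0,"az": 0,"gripper": 1}
    - {"x": 0,"y": 0,"z": 0,"ax": 0,"ay": 0,"az": 0,"gripper": 1}
    - {"x": 0,"y": 0,"z": 0,"ax": 0,"ay": 0,"az": 0,"gripper": 1}

```text
time: 9.95
position: [548.1, 306.2, 53.0]
tool_rot: [1.22, 1.203, -1.22]
wrist_force: [0.1, -2.1, 0.1]
width: 0.781
```

Call:
arm_command:
  steps:
    - {"x": 0,"y": 0,"z": -0.001,"ax": 0,"ay": 0,"az": 0,"gripper": 1}
    - {"x": 0,"y": 0,"z": -0.001,"ax": 0,"ay": 0,"az": 0,"gripper": 1}
    - {"x": 0,"y": 0,"z": -0.001,"ax": 0,"ay": 0,"az": 0,"gripper": 1}
    - {"x": 0,"y": 0,"z": -0.001,"ax": 0,"ay": 0,"az": 0,"gripper": 1}
    - {"x": 0,"y": 0,"z": 0,"ax": 0,"ay": 0,"az": 0,"gripper": 1}

```text
time: 10.58
position: [548.1, 307.1, 53.0]
tool_rot: [1.216, 1.199, -1.225]
wrist_force: [-2.1, -7.5, 5.1]
width: 0.782
```

Call:
arm_command:
  steps:
    - {"x": 0,"y": 0,"z": -0.001,"ax": 0,"ay": 0,"az": 0,"gripper": 1}
    - {"x": 0,"y": 0,"z": -0.001,"ax": 0,"ay": 0,"az": 0,"gripper": 1}
    - {"x": 0,"y": 0,"z": -0.001,"ax": 0,"ay": 0,"az": 0,"gripper": 1}
    - {"x": 0,"y": 0,"z": 0,"ax": 0,"ay": 0,"az": 0,"gripper": 1}
    - {"x": 0,"y": 0,"z": 0,"ax": 0,"ay": 0,"az": 0,"gripper": 1}

```text
time: 11.2
position: [548.1, 307.0, 53.0]
tool_rot: [1.213, 1.196, -1.229]
wrist_force: [-3.9, -13.0, 8.9]
width: 0.787
```

```bash
python3 - <<'E'
from h import *
st(); im=camera("wrist"); w=calibration("wrist"); g=cv2.GaussianBlur(im,(3,3),0).mean(2); np.save("w5.npy",im)
for x in (160,180,190,215,240,320,345,360,370,390): print(x,g[24:84:1,x].round(0).astype(int).tolist())
E
```

```text
t 11.20 pos [548.1 307.   53. ] q [-0.18  0.61 -0.55  1.74  0.39  0.92 -0.91] w 0.79 F [ -3.9 -13.    8.9]
yaw of tool y -1.0; x axis [-0.003 -0.01  -1.   ]
160 [221, 221, 222, 222, 222, 222, 222, 223, 223, 223, 223, 224, 223, 223, 224, 223, 223, 222, 221, 221, 221, 222, 222, 221, 222, 223, 223, 224, 224, 224, 224, 224, 223, 215, 199, 179, 159, 139, 122, 110, 105, 105, 104, 104, 103, 100, 87, 66, 50, 52, 70, 92, 101, 103, 103, 102, 101, 100, 100, 91]
180 [221, 222, 222, 223, 224, 224, 223, 223, 224, 224, 224, 223, 224, 223, 222, 222, 222, 221, 220, 221, 221, 222, 223, 223, 224, 224, 224, 224, 224, 224, 222, 213, 196, 176, 156, 136, 120, 109, 104, 103, 104, 111, 121, 127, 128, 127, 127, 127, 128, 140, 168, 182, 182, 183, 182, 182, 183, 183, 183, 183]
190 [222, 222, 223, 223, 224, 223, 224, 224, 224, 224, 224, 223, 223, 222, 222, 222, 221, 221, 222, 222, 222, 223, 223, 223, 223, 223, 224, 224, 225, 223, 214, 198, 177, 156, 138, 122, 110, 104, 102, 105, 112, 121, 126, 128, 128, 129, 128, 128, 139, 165, 182, 190, 200, 203, 202, 203, 205, 209, 206, 188]
215 [223, 223, 224, 225, 225, 225, 
[... 1373 characters left out ...]
128, 128, 128, 129, 128, 128, 140, 166, 182, 184, 184, 184, 184, 183, 183, 184, 184, 184, 185, 184]
370 [222, 224, 225, 226, 226, 226, 226, 226, 225, 224, 224, 224, 224, 224, 224, 223, 222, 222, 223, 224, 224, 224, 225, 225, 225, 226, 226, 227, 227, 224, 215, 198, 177, 156, 137, 121, 111, 111, 118, 121, 121, 121, 120, 118, 116, 114, 114, 128, 155, 169, 170, 170, 172, 173, 172, 172, 172, 171, 170, 170]
390 [222, 222, 222, 223, 224, 225, 225, 226, 226, 225, 225, 224, 224, 223, 223, 223, 223, 223, 222, 222, 223, 223, 224, 224, 225, 225, 226, 226, 226, 226, 226, 224, 214, 196, 176, 155, 137, 121, 109, 106, 106, 105, 104, 104, 98, 80, 60, 50, 54, 73, 96, 104, 103, 104, 105, 106, 105, 102, 86, 63]
```

Call:
arm_command:
  steps:
    - {"x": 0,"y": 0,"z": 0.002,"ax": 0,"ay": 0,"az": 0,"gripper": 1}
    - {"x": 0,"y": 0,"z": 0.002,"ax": 1.0,"ay": 0,"az": 0,"gripper": 1}
    - {"x": 0,"y": 0,"z": 0,"ax": 0,"ay": 0,"az": 0,"gripper": 1}
    - {"x": 0,"y": 0,"z": -0.002,"ax": 0,"ay": 0,"az": 0,"gripper": 1}
    - {"x": 0,"y": 0,"z": 0,"ax": 0,"ay": 0,"az": 0,"gripper": 1}

```text
time: 11.88
position: [547.7, 307.5, 53.0]
tool_rot: [1.228, 1.19, -1.239]
wrist_force: [-3.4, -8.8, 8.4]
width: 0.785
```

```bash
cat > gap.py <<'E'
from h import *
st(); im=camera("wrist"); g=cv2.GaussianBlur(im,(5,3),0).mean(2)
for x in range(178,372,16):
    c=g[:,x]; a=next(i for i in range(30,90) if c[i]<155); a=a-(155-c[a])/(c[a-1]-c[a])
    m=a+2
    m=a+int(np.argmin(c[int(a):int(a)+10])); b=next(i for i in range(int(m),100) if c[i]>118); b=b-(c[b]-118)/(c[b]-c[b-1])
    print(x,round(a,1),round(b,1),"gap",round(b-a,1),"min",round(c[int(m)]))
E
python3 gap.py
```

```text
t 11.88 pos [547.7 307.5  53. ] q [-0.18  0.6  -0.54  1.74  0.39  0.91 -0.92] w 0.78 F [-3.4 -8.8  8.4]
yaw of tool y -1.9; x axis [-0.003 -0.006 -1.   ]
178 61.2 65.9 gap 4.8 min 111
194 59.4 64.2 gap 4.8 min 109
210 58.0 62.6 gap 4.6 min 110
226 56.8 61.3 gap 4.5 min 110
242 55.8 60.4 gap 4.5 min 109
258 55.1 59.4 gap 4.3 min 112
274 54.7 58.9 gap 4.2 min 112
290 54.4 58.6 gap 4.2 min 112
306 54.5 58.7 gap 4.2 min 112
322 54.7 59.0 gap 4.3 min 111
338 55.3 59.3 gap 4.1 min 114
354 56.0 60.3 gap 4.3 min 111
370 57.0 63.0 gap 6.0 min 111
```

Call:
arm_command:
  steps:
    - {"x": 0,"y": 0,"z": 0.002,"ax": 0.2,"ay": 0,"az": 0,"gripper": 1}
    - {"x": 0,"y": 0,"z": 0,"ax": 0,"ay": 0,"az": 0,"gripper": 1}
    - {"x": 0,"y": 0,"z": 0,"ax": 0,"ay": 0,"az": 0,"gripper": -1}
    - {"x": 0,"y": 0,"z": 0,"ax": 0,"ay": 0,"az": 0,"gripper": -1}
    - {"x": 0,"y": 0,"z": 0,"ax": 0,"ay": 0,"az": 0,"gripper": -1}

```text
time: 12.55
position: [548.5, 309.8, 53.3]
tool_rot: [1.236, 1.193, -1.234]
wrist_force: [-0.1, 0.0, -0.5]
width: 0.999
```

```bash
python3 gap.py
```

```text
t 12.55 pos [548.5 309.8  53.3] q [-0.18  0.6  -0.55  1.74  0.38  0.9  -0.92] w 1.00 F [-0.1  0.  -0.5]
yaw of tool y -2.0; x axis [ 0.     0.001 -1.   ]
178 67.5 73.3 gap 5.8 min 107
194 65.8 71.6 gap 5.7 min 105
210 64.5 70.0 gap 5.5 min 106
226 63.3 68.7 gap 5.4 min 106
242 62.3 67.7 gap 5.4 min 105
258 61.6 67.0 gap 5.4 min 108
274 61.1 66.4 gap 5.3 min 108
290 60.9 66.2 gap 5.3 min 108
306 60.9 66.1 gap 5.2 min 108
322 61.1 66.3 gap 5.2 min 108
338 61.6 66.7 gap 5.1 min 107
354 62.3 67.4 gap 5.1 min 108
370 63.2 89.1 gap 25.8 min 95
```

```bash
python3 - <<'E'
from h import *
w=calibration("wrist"); print(w["origin"])
for x,a,b in ((178,67.5,73.3),(290,60.9,66.2),(354,62.3,67.4)):
    print(unproj(w,[(x,a),(x,a+3)],80,True).round(1).tolist(),unproj(w,(x,b),76,True).round(1).tolist())
E
```

```text
[551.28081031 378.57277797 188.09930504]
[[518.5, 400.2, 80.0], [518.5, 399.1, 80.0]] [[517.2, 398.8, 76.0]]
[[556.1, 399.5, 80.0], [556.0, 398.5, 80.0]] [[556.2, 398.4, 76.0]]
[[577.4, 399.2, 80.0], [577.4, 398.2, 80.0]] [[578.3, 398.1, 76.0]]
```

Call:
arm_command:
  steps:
    - {"x": -0.03,"y": 0,"z": 0,"ax": 0,"ay": 0,"az": 0,"gripper": -1}
    - {"x": -0.05,"y": 0,"z": 0,"ax": 0,"ay": 0,"az": 0,"gripper": -1}
    - {"x": -0.06,"y": 0,"z": 0,"ax": 0,"ay": 0,"az": 0,"gripper": -1}
    - {"x": -0.06,"y": 0,"z": 0,"ax": 0,"ay": 0,"az": 0,"gripper": -1}
    - {"x": 0,"y": 0,"z": 0,"ax": 0,"ay": 0,"az": 0,"gripper": -1}

```text
time: 13.22
position: [550.9, 311.6, 259.6]
tool_rot: [1.245, 1.189, -1.225]
wrist_force: [0.1, 0.7, -0.1]
width: 0.999
```

```bash
python3 - <<'E'
from h import *
goto(548,-295.4,250,21.4); im=camera("wrist"); np.save("w6.npy",im); t=camera("top")
g=cv2.convertScaleAbs(im[:,:,::-1],alpha=1.4); cv2.imwrite("pics/w6.png",g); w=calibration("wrist"); print(w["origin"],w["attitude"])
E
```

```text
t 13.22 pos [550.9 311.6 259.6] q [-0.12  0.4  -0.62  1.55  0.24  1.26 -0.81] w 1.00 F [ 0.1  0.7 -0.1]
yaw of tool y -2.1; x axis [ 0.01   0.006 -1.   ]
shift xyz m [0.0057 0.0188 0.6068] turn deg [-23.5  -0.3  -0.6]
[551.21959088 378.15848313 388.46596553] [ 2.86526267 -0.05225883 -0.00490182]
```

View pics/w6.png

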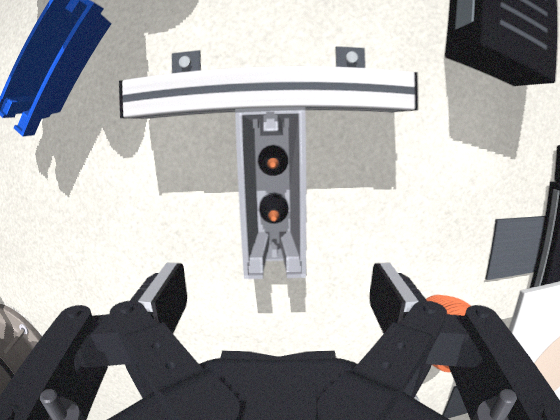

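```bash
python3 - <<'E'
from h import *
w=calibration("wrist")
print(*fit([(w,True,[(306,109),(237,109),(305,277),(244,278)])],[545,305,76,90]))
E
```

```text
[544.  303.   66.2  88.7] [ 0.3 -0.5 -0.1  0.6  0.   0.1 -0.2 -0.3]
```

Call:
arm_command:
  steps:
    - {"x": 0.0005,"y": 0.002,"z": 0.06,"ax": 0,"ay": 0,"az": 0,"gripper": -1}
    - {"x": 0.0005,"y": 0.002,"z": 0.06,"ax": 0,"ay": 0,"az": 0,"gripper": -1}
    - {"x": 0.0005,"y": 0.002,"z": 0.06,"ax": 0,"ay": 0,"az": 0,"gripper": -1}
    - {"x": 0.0005,"y": 0.002,"z": 0.06,"ax": 0,"ay": 0,"az": 0,"gripper": -1}
    - {"x": 0.0005,"y": 0.002,"z": 0.06,"ax": 0,"ay": 0,"az": 0,"gripper": -1}

```text
time: 13.95
position: [546.3, 6.4, 248.6]
tool_rot: [1.234, 1.194, -1.238]
wrist_force: [1.0, 0.5, 0.0]
width: 1.006
```

Call:
arm_command:
  steps:
    - {"x": 0.0005,"y": 0.002,"z": 0.06,"ax": 0,"ay": 0,"az": 0,"gripper": -1}
    - {"x": 0.0005,"y": 0.002,"z": 0.06,"ax": 0,"ay": 0,"az": 0,"gripper": -1}
    - {"x": 0.0005,"y": 0.002,"z": 0.06,"ax": 0,"ay": 0,"az": 0,"gripper": -1}
    - {"x": 0.0005,"y": 0.002,"z": 0.06,"ax": 0,"ay": 0,"az": 0,"gripper": -1}
    - {"x": 0.0005,"y": 0.001,"z": 0.06,"ax": 0,"ay": 0,"az": 0,"gripper": -1}

```text
time: 14.58
position: [544.6, -293.0, 245.9]
tool_rot: [1.235, 1.196, -1.237]
wrist_force: [1.0, -0.8, -0.1]
width: 1.0
```

Call:
arm_command:
  steps:
    - {"x": 0,"y": 0,"z": 0.004,"ax": 0,"ay": 0,"az": 0,"gripper": -1}
    - {"x": 0,"y": 0,"z": 0,"ax": -10.5,"ay": 0,"az": 0,"gripper": -1}
    - {"x": 0,"y": 0,"z": 0,"ax": -10.5,"ay": 0,"az": 0,"gripper": -1}
    - {"x": 0,"y": 0,"z": 0,"ax": -2.5,"ay": 0,"az": 0,"gripper": -1}
    - {"x": 0,"y": 0,"z": 0,"ax": 0,"ay": 0,"az": 0,"gripper": -1}

```text
time: 15.2
position: [545.2, -294.1, 246.6]
tool_rot: [0.929, 1.367, -0.929]
wrist_force: [0.1, -0.1, 0.4]
width: 0.996
```

```bash
python3 - <<'E'
from h import *
goto(548,-295.4,150,21.4)
E
```

```text
t 15.20 pos [ 545.2 -294.1  246.6] q [ 0.75  0.36 -0.43  1.59  0.16  1.22  0.67] w 1.00 F [ 0.1 -0.1  0.4]
yaw of tool y 21.5; x axis [-0.003  0.002 -1.   ]
shift xyz m [0.0966 0.0023 0.0025] turn deg [ 0.1 -0.2  0.1]
```

Call:
arm_command:
  steps:
    - {"x": 0.04,"y": 0.001,"z": 0.001,"ax": 0,"ay": 0,"az": 0,"gripper": -1}
    - {"x": 0.04,"y": 0.001,"z": 0.001,"ax": 0,"ay": 0,"az": 0,"gripper": -1}
    - {"x": 0.005,"y": 0,"z": 0,"ax": 0,"ay": 0,"az": 0,"gripper": -1}
    - {"x": 0,"y": 0,"z": 0,"ax": 0,"ay": 0,"az": 0,"gripper": -1}
    - {"x": 0,"y": 0,"z": 0,"ax": 0,"ay": 0,"az": 0,"gripper": -1}

```text
time: 15.82
position: [549.6, -296.9, 165.2]
tool_rot: [0.929, 1.36, -0.929]
wrist_force: [0.7, 1.6, 0.7]
width: 1.002
```

```bash
python3 - <<'E'
from h import *
goto(548,-295.4,95,21.4); im=camera("wrist"); np.save("w7.npy",im)
g=cv2.convertScaleAbs(im[:,:,::-1],alpha=1.4); cv2.imwrite("pics/w7.png",g)
E
```

```text
t 15.82 pos [ 549.6 -296.9  165.2] q [ 0.74  0.44 -0.41  1.68  0.2   1.07  0.64] w 1.00 F [0.7 1.6 0.7]
yaw of tool y 21.4; x axis [ 0.003 -0.002 -1.   ]
shift xyz m [ 0.0702 -0.0011 -0.0021] turn deg [ 0.   0.1 -0.1]
```

View pics/w7.png

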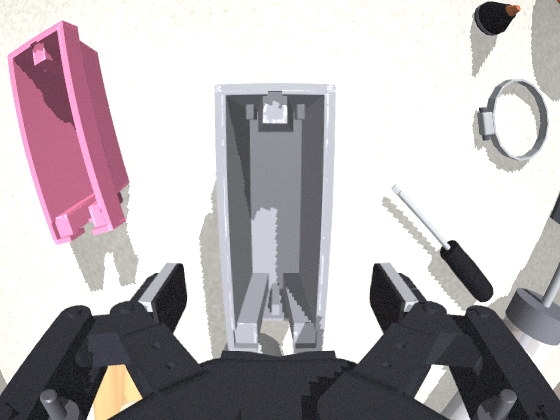

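```bash
python3 - <<'E'
from h import *
w=calibration("wrist"); P=unproj(w,[(335,85),(215,85),(326,270),(224,270)],116,True)
b=(P[0]+P[1])/2; f=(P[2]+P[3])/2; print(P.round(1),b,np.degrees(np.arctan2(*(b-f)[[1,0]])))
a=np.radians(111.4); print("centre",b[:2]-90*np.array([np.cos(a),np.sin(a)]))
E
```

```text
[[ 546.4 -200.   116. ]
 [ 483.7 -224.4  116. ]
 [ 585.7 -304.8  116. ]
 [ 525.8 -328.3  116. ]] [ 515.03482845 -212.18408149  116.        ] 111.30570128379739
centre [ 547.87373904 -295.97910491]
```

Call:
arm_command:
  steps:
    - {"x": 0.035,"y": -0.001,"z": -0.001,"ax": 0,"ay": 0,"az": 0,"gripper": -1}
    - {"x": 0.027,"y": 0,"z": 0,"ax": 0,"ay": 0,"az": 0,"gripper": -1}
    - {"x": 0.007,"y": 0,"z": 0,"ax": 0,"ay": 0,"az": 0,"gripper": -1}
    - {"x": 0.0,"y": 0,"z": 0,"ax": 0,"ay": 0,"az": 0,"gripper": -1}
    - {"x": 0.0,"y": 0,"z": 0,"ax": 0,"ay": 0,"az": 0,"gripper": -1}

```text
time: 16.5
position: [548.2, -296.6, 96.0]
tool_rot: [0.929, 1.36, -0.929]
wrist_force: [0.2, 0.8, 0.4]
width: 1.0
```

Call:
arm_command:
  steps:
    - {"x": 0,"y": 0,"z": 0,"ax": 0,"ay": 0,"az": 0,"gripper": 1}
    - {"x": 0,"y": 0,"z": 0,"ax": 0,"ay": 0,"az": 0,"gripper": 1}
    - {"x": 0,"y": 0,"z": 0,"ax": 0,"ay": 0,"az": 0,"gripper": 1}
    - {"x": 0,"y": 0,"z": 0,"ax": 0,"ay": 0,"az": 0,"gripper": 1}
    - {"x": 0,"y": 0,"z": 0,"ax": 0,"ay": 0,"az": 0,"gripper": 1}

```text
time: 17.12
position: [547.9, -296.6, 95.9]
tool_rot: [0.929, 1.361, -0.929]
wrist_force: [-0.8, 0.5, 6.2]
width: 0.782
```

```bash
python3 - <<'E'
from h import *
st()
E
```

```text
t 17.12 pos [ 547.9 -296.6   95.9] q [ 0.72  0.51 -0.4   1.74  0.24  0.94  0.61] w 0.78 F [-0.8  0.5  6.2]
yaw of tool y 21.4; x axis [ 0.002 -0.001 -1.   ]
```

Call:
arm_command:
  steps:
    - {"x": -0.004,"y": 0,"z": 0,"ax": 0,"ay": 0,"az": 0,"gripper": 1}
    - {"x": -0.006,"y": 0,"z": 0,"ax": 0,"ay": 0,"az": 0,"gripper": 1}
    - {"x": -0.01,"y": 0,"z": 0,"ax": 0,"ay": 0,"az": 0,"gripper": 1}
    - {"x": -0.012,"y": 0,"z": 0,"ax": 0,"ay": 0,"az": 0,"gripper": 1}
    - {"x": -0.015,"y": 0,"z": 0,"ax": 0,"ay": 0,"az": 0,"gripper": 1}

```text
time: 17.75
position: [547.0, -296.0, 142.3]
tool_rot: [0.929, 1.363, -0.929]
wrist_force: [1.6, 0.2, -2.5]
width: 0.783
```

Call:
arm_command:
  steps:
    - {"x": -0.03,"y": 0,"z": 0,"ax": 0,"ay": 0,"az": 0,"gripper": 1}
    - {"x": -0.03,"y": 0,"z": 0,"ax": 0,"ay": 0,"az": 0,"gripper": 1}
    - {"x": -0.025,"y": 0,"z": 0,"ax": 0,"ay": 0,"az": 0,"gripper": 1}
    - {"x": -0.015,"y": 0,"z": 0,"ax": 0,"ay": 0,"az": 0,"gripper": 1}
    - {"x": 0,"y": 0,"z": 0,"ax": 0,"ay": 0,"az": 0,"gripper": 1}

```text
time: 18.38
position: [547.7, -296.3, 242.8]
tool_rot: [0.929, 1.36, -0.929]
wrist_force: [0.3, 0.3, -2.1]
width: 0.784
```

```bash
python3 - <<'E'
from h import *
goto(548,308,240,179)
im=camera("scene"); t=camera("top"); w=camera("wrist")
g=np.hstack([cv2.resize(im[120:240,160:280],(390,390)),cv2.resize(w[:,70:490],(390,390))])
cv2.imwrite("pics/s8.png",cv2.convertScaleAbs(g[:,:,::-1],alpha=1.5))
E
```

```text
t 18.38 pos [ 547.7 -296.3  242.8] q [ 0.75  0.37 -0.43  1.59  0.16  1.21  0.67] w 0.78 F [ 0.3  0.3 -2.1]
yaw of tool y 21.4; x axis [ 0.002 -0.001 -1.   ]
shift xyz m [ 0.0019  0.2211 -0.5624] turn deg [-1.576e+02  2.000e-01  1.000e-01]
```

View pics/s8.png

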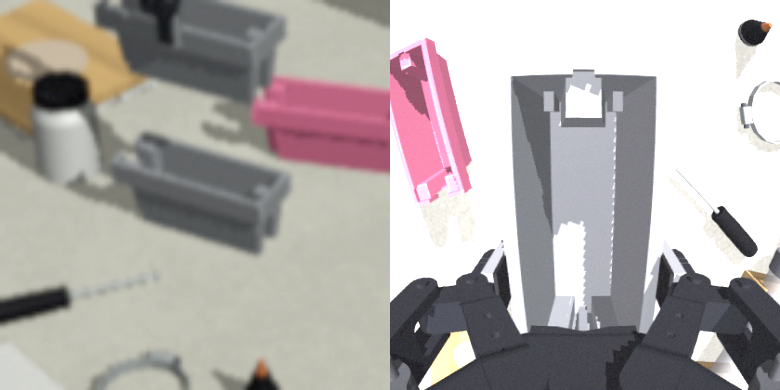

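Call:
arm_command:
  steps:
    - {"x": 0,"y": 0.01,"z": -0.025,"ax": 0,"ay": 0,"az": 0,"gripper": 1}
    - {"x": 0,"y": 0.0184,"z": -0.0469,"ax": 0,"ay": 0,"az": 0,"gripper": 1}
    - {"x": 0,"y": 0.0184,"z": -0.0469,"ax": 0,"ay": 0,"az": 0,"gripper": 1}
    - {"x": 0,"y": 0.0184,"z": -0.0469,"ax": 0,"ay": 0,"az": 0,"gripper": 1}
    - {"x": 0,"y": 0.0184,"z": -0.0469,"ax": 0,"ay": 0,"az": 0,"gripper": 1}

```text
time: 19.15
position: [546.3, -66.0, 240.1]
tool_rot: [0.929, 1.365, -0.93]
wrist_force: [0.3, -0.4, -1.7]
width: 0.78
```

Call:
arm_command:
  steps:
    - {"x": 0,"y": 0.0184,"z": -0.0469,"ax": 0,"ay": 0,"az": 0,"gripper": 1}
    - {"x": 0,"y": 0.0184,"z": -0.0469,"ax": 0,"ay": 0,"az": 0,"gripper": 1}
    - {"x": 0,"y": 0.0184,"z": -0.0469,"ax": 0,"ay": 0,"az": 0,"gripper": 1}
    - {"x": 0,"y": 0.0184,"z": -0.0469,"ax": 0,"ay": 0,"az": 0,"gripper": 1}
    - {"x": 0,"y": 0.0184,"z": -0.0469,"ax": 0,"ay": 0,"az": 0,"gripper": 1}

```text
time: 19.77
position: [546.4, 185.4, 240.1]
tool_rot: [0.928, 1.364, -0.931]
wrist_force: [0.1, 0.0, -2.2]
width: 0.78
```

Call:
arm_command:
  steps:
    - {"x": 0,"y": 0.0184,"z": -0.0469,"ax": 0,"ay": 0,"az": 0,"gripper": 1}
    - {"x": 0,"y": 0.0184,"z": -0.0469,"ax": 0,"ay": 0,"az": 0,"gripper": 1}
    - {"x": 0,"y": 0.009,"z": -0.0215,"ax": 0,"ay": 0,"az": 0,"gripper": 1}
    - {"x": 0,"y": 0,"z": 0,"ax": 0,"ay": 0,"az": 0,"gripper": 1}
    - {"x": 0,"y": 0,"z": 0,"ax": -6,"ay": 0,"az": 0,"gripper": 1}

```text
time: 20.4
position: [547.6, 306.6, 240.1]
tool_rot: [0.846, 1.399, -0.851]
wrist_force: [0.2, -0.3, -1.6]
width: 0.784
```

```bash
python3 - <<'E'
from h import *
goto(548,308,240,179)
E
```

```text
t 20.40 pos [547.6 306.6 240.1] q [-0.06  0.43 -0.7   1.58  0.29  1.25 -0.33] w 0.78 F [ 0.2 -0.3 -1.6]
yaw of tool y 27.5; x axis [-0.001 -0.003 -1.   ]
shift xyz m [ 0.0001  0.001  -0.001 ] turn deg [-151.5   -0.2    0.2]
```

Call:
arm_command:
  steps:
    - {"x": 0,"y": 0,"z": 0,"ax": -10,"ay": 0,"az": 0,"gripper": 1}
    - {"x": 0,"y": 0,"z": 0,"ax": -10,"ay": 0,"az": 0,"gripper": 1}
    - {"x": 0,"y": 0,"z": 0,"ax": -10,"ay": 0,"az": 0,"gripper": 1}
    - {"x": 0,"y": 0,"z": 0,"ax": -10,"ay": 0,"az": 0,"gripper": 1}
    - {"x": 0,"y": 0,"z": 0,"ax": -10,"ay": 0,"az": 0,"gripper": 1}

```text
time: 21.02
position: [548.0, 305.7, 240.3]
tool_rot: [0.168, 1.565, -0.172]
wrist_force: [0.4, 0.4, -2.0]
width: 0.785
```

Call:
arm_command:
  steps:
    - {"x": 0,"y": 0,"z": 0,"ax": -10,"ay": 0,"az": 0,"gripper": 1}
    - {"x": 0,"y": 0,"z": 0,"ax": -10,"ay": 0,"az": 0,"gripper": 1}
    - {"x": 0,"y": 0,"z": 0,"ax": -10,"ay": 0,"az": 0,"gripper": 1}
    - {"x": 0,"y": 0,"z": 0,"ax": -10,"ay": 0,"az": 0,"gripper": 1}
    - {"x": 0,"y": 0,"z": 0,"ax": -10,"ay": 0,"az": 0,"gripper": 1}

```text
time: 21.65
position: [548.1, 305.7, 240.2]
tool_rot: [-0.516, 1.511, 0.512]
wrist_force: [0.2, 0.0, -2.1]
width: 0.784
```

Call:
arm_command:
  steps:
    - {"x": 0,"y": 0,"z": 0,"ax": -10,"ay": 0,"az": 0,"gripper": 1}
    - {"x": 0,"y": 0,"z": 0,"ax": -10,"ay": 0,"az": 0,"gripper": 1}
    - {"x": 0,"y": 0,"z": 0,"ax": -10,"ay": 0,"az": 0,"gripper": 1}
    - {"x": 0,"y": 0,"z": 0,"ax": -10,"ay": 0,"az": 0,"gripper": 1}
    - {"x": 0,"y": 0,"z": 0,"ax": -10,"ay": 0,"az": 0,"gripper": 1}

```text
time: 22.28
position: [548.2, 305.7, 240.1]
tool_rot: [-1.181, 1.231, 1.177]
wrist_force: [-0.7, -0.0, -2.5]
width: 0.784
```

Call:
arm_command:
  steps:
    - {"x": 0,"y": 0,"z": 0,"ax": -1.5,"ay": 0,"az": 0,"gripper": 1}
    - {"x": 0,"y": 0,"z": 0,"ax": 0,"ay": 0,"az": 0,"gripper": 1}
    - {"x": 0,"y": 0,"z": 0,"ax": 0,"ay": 0,"az": 0,"gripper": 1}
    - {"x": 0,"y": 0,"z": 0,"ax": 0,"ay": 0,"az": 0,"gripper": 1}
    - {"x": 0,"y": 0,"z": 0,"ax": 0,"ay": 0,"az": 0,"gripper": 1}

```text
time: 22.9
position: [547.5, 308.4, 241.3]
tool_rot: [-1.196, 1.218, 1.195]
wrist_force: [0.1, 0.2, -1.5]
width: 0.782
```

```bash
python3 - <<'E'
from h import *
goto(547.8,308,127,179)
E
```

```text
t 22.90 pos [547.5 308.4 241.3] q [ 0.25  0.65 -1.26  1.57  0.62  1.39  2.05] w 0.78 F [ 0.1  0.2 -1.5]
yaw of tool y 178.9; x axis [ 0. -0. -1.]
shift xyz m [ 0.1143 -0.0002 -0.0004] turn deg [-0.1 -0.   0. ]
```

Call:
arm_command:
  steps:
    - {"x": 0.02,"y": 0,"z": 0,"ax": 0,"ay": 0,"az": 0,"gripper": 1}
    - {"x": 0.03,"y": 0,"z": 0,"ax": 0,"ay": 0,"az": 0,"gripper": 1}
    - {"x": 0.03,"y": 0,"z": 0,"ax": 0,"ay": 0,"az": 0,"gripper": 1}
    - {"x": 0.018,"y": 0,"z": 0,"ax": 0,"ay": 0,"az": 0,"gripper": 1}
    - {"x": 0,"y": 0,"z": 0,"ax": 0,"ay": 0,"az": 0,"gripper": 1}

```text
time: 23.52
position: [546.8, 307.5, 141.3]
tool_rot: [-1.196, 1.221, 1.197]
wrist_force: [-0.1, 0.8, -1.1]
width: 0.783
```

```bash
python3 - <<'E'
from h import *
goto(547.8,308,127,179)
im=camera("scene"); w=camera("wrist"); np.save("w9.npy",w); np.save("s9.npy",im)
g=np.hstack([cv2.resize(im[200:300,290:410],(396,330),interpolation=cv2.INTER_CUBIC),cv2.resize(w[100:430,70:490],(400,330))])
cv2.imwrite("pics/s9.png",cv2.convertScaleAbs(g[:,:,::-1],alpha=1.6))
E
```

```text
t 23.52 pos [546.8 307.5 141.3] q [ 0.21  0.73 -1.19  1.67  0.72  1.24  1.99] w 0.78 F [-0.1  0.8 -1.1]
yaw of tool y 178.9; x axis [-0.003 -0.002 -1.   ]
shift xyz m [ 0.0143 -0.001   0.0005] turn deg [-0.1 -0.1 -0.2]
```

View pics/s9.png

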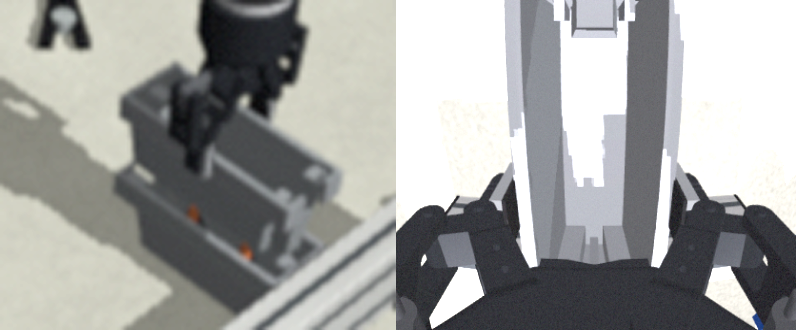

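Call:
arm_command:
  steps:
    - {"x": 0.002,"y": -0.001,"z": 0.0005,"ax": 0,"ay": 0,"az": 0,"gripper": 1}
    - {"x": 0.003,"y": 0,"z": 0,"ax": 0,"ay": 0,"az": 0,"gripper": 1}
    - {"x": 0.003,"y": 0,"z": 0,"ax": 0,"ay": 0,"az": 0,"gripper": 1}
    - {"x": 0.002,"y": 0,"z": 0,"ax": 0,"ay": 0,"az": 0,"gripper": 1}
    - {"x": 0,"y": 0,"z": 0,"ax": 0,"ay": 0,"az": 0,"gripper": 1}

```text
time: 24.25
position: [548.5, 308.7, 133.0]
tool_rot: [-1.196, 1.218, 1.196]
wrist_force: [0.3, 0.9, -0.6]
width: 0.783
```

Call:
arm_command:
  steps:
    - {"x": 0.001,"y": 0,"z": 0,"ax": 0,"ay": 0,"az": 0,"gripper": 1}
    - {"x": 0.001,"y": 0,"z": 0,"ax": 0,"ay": 0,"az": 0,"gripper": 1}
    - {"x": 0,"y": 0,"z": 0,"ax": 0,"ay": 0,"az": 0,"gripper": 1}
    - {"x": 0,"y": 0,"z": 0,"ax": 0,"ay": 0,"az": 0,"gripper": 1}
    - {"x": 0,"y": 0,"z": 0,"ax": 0,"ay": 0,"az": 0,"gripper": 1}

```text
time: 24.88
position: [548.6, 308.8, 131.3]
tool_rot: [-1.196, 1.218, 1.195]
wrist_force: [0.5, -0.5, -1.9]
width: 0.782
```

Call:
arm_command:
  steps:
    - {"x": 0.001,"y": 0,"z": 0,"ax": 0,"ay": 0,"az": 0,"gripper": 1}
    - {"x": 0.001,"y": 0,"z": 0,"ax": 0,"ay": 0,"az": 0,"gripper": 1}
    - {"x": 0.001,"y": 0,"z": 0,"ax": 0,"ay": 0,"az": 0,"gripper": 1}
    - {"x": 0,"y": 0,"z": 0,"ax": 0,"ay": 0,"az": 0,"gripper": 1}
    - {"x": 0,"y": 0,"z": 0,"ax": 0,"ay": 0,"az": 0,"gripper": 1}

```text
time: 25.5
position: [548.6, 308.9, 128.3]
tool_rot: [-1.196, 1.218, 1.195]
wrist_force: [-0.9, -0.0, -2.1]
width: 0.782
```

Call:
arm_command:
  steps:
    - {"x": 0.001,"y": 0,"z": 0,"ax": 0,"ay": 0,"az": 0,"gripper": 1}
    - {"x": 0.001,"y": 0,"z": 0,"ax": 0,"ay": 0,"az": 0,"gripper": 1}
    - {"x": 0,"y": 0,"z": 0,"ax": 0,"ay": 0,"az": 0,"gripper": 1}
    - {"x": 0,"y": 0,"z": 0,"ax": 0,"ay": 0,"az": 0,"gripper": 1}
    - {"x": 0,"y": 0,"z": 0,"ax": 0,"ay": 0,"az": 0,"gripper": 1}

```text
time: 26.12
position: [548.5, 308.8, 126.2]
tool_rot: [-1.196, 1.218, 1.196]
wrist_force: [0.1, -0.4, -1.8]
width: 0.784
```

Call:
arm_command:
  steps:
    - {"x": 0.0005,"y": 0,"z": 0,"ax": 0,"ay": 0,"az": 0,"gripper": 1}
    - {"x": 0.0005,"y": 0,"z": 0,"ax": 0,"ay": 0,"az": 0,"gripper": 1}
    - {"x": 0.0,"y": 0,"z": 0,"ax": 0,"ay": 0,"az": 0,"gripper": 1}
    - {"x": 0,"y": 0,"z": 0,"ax": 0,"ay": 0,"az": 0,"gripper": 1}
    - {"x": 0,"y": 0,"z": 0,"ax": 0,"ay": 0,"az": 0,"gripper": 1}

```text
time: 26.75
position: [548.6, 308.8, 126.0]
tool_rot: [-1.196, 1.218, 1.195]
wrist_force: [-1.1, -1.5, 5.1]
width: 0.784
```

Call:
arm_command:
  steps:
    - {"x": 0,"y": 0,"z": 0,"ax": 0,"ay": 0,"az": 0,"gripper": -1}
    - {"x": 0,"y": 0,"z": 0,"ax": 0,"ay": 0,"az": 0,"gripper": -1}
    - {"x": 0,"y": 0,"z": 0,"ax": 0,"ay": 0,"az": 0,"gripper": -1}
    - {"x": 0,"y": 0,"z": 0,"ax": 0,"ay": 0,"az": 0,"gripper": -1}
    - {"x": -0.01,"y": 0,"z": 0,"ax": 0,"ay": 0,"az": 0,"gripper": -1}

```text
time: 27.38
position: [548.2, 308.4, 134.9]
tool_rot: [-1.196, 1.22, 1.196]
wrist_force: [1.1, -0.7, 0.1]
width: 1.004
```

Call:
arm_command:
  steps:
    - {"x": -0.03,"y": 0,"z": 0,"ax": 0,"ay": 0,"az": 0,"gripper": -1}
    - {"x": -0.04,"y": 0,"z": 0,"ax": 0,"ay": 0,"az": 0,"gripper": -1}
    - {"x": -0.04,"y": 0,"z": 0,"ax": 0,"ay": 0,"az": 0,"gripper": -1}
    - {"x": -0.03,"y": 0,"z": 0,"ax": 0,"ay": 0,"az": 0,"gripper": -1}
    - {"x": 0,"y": 0,"z": 0,"ax": 0,"ay": 0,"az": 0,"gripper": -1}

```text
time: 28.0
position: [549.1, 310.4, 278.6]
tool_rot: [-1.195, 1.212, 1.194]
wrist_force: [-0.1, 0.5, -0.3]
width: 1.001
```

```bash
python3 - <<'E'
from h import *
st(); im=camera("wrist"); w=calibration("wrist"); cv2.imwrite("pics/w10.png",im[:,:,::-1]); np.save("w10.npy",im)
for cam in ("scene","wrist","top"):
    camera(cam)
    for n in ("top_bin_mid","top_bin_front","nozzle_bin_back","spare_bin_mid"):
        print(cam,n,[(round(d["p"],2),[round(v) for v in d["at"]]) for d in search_frame(cam,n)])
# predicted rim corners of stacked bin at z 146
P=np.array([[548+sx*34,308+sy*90,146] for sx in(-1,1) for sy in(-1,1)]); print(proj(w,P,True).round(0))
g=cv2.GaussianBlur(im,(3,3),0).mean(2)
E
```

```text
t 28.00 pos [549.1 310.4 278.6] q [ 0.25  0.61 -1.27  1.51  0.59  1.44  2.08] w 1.00 F [-0.1  0.5 -0.3]
yaw of tool y 178.9; x axis [ 0.004  0.003 -1.   ]
scene top_bin_mid [(0.74, [555, 308, 126]), (0.56, [353, -292, 62])]
scene top_bin_front [(0.95, [355, -290, 58]), (0.58, [550, 308, 128])]
scene nozzle_bin_back [(0.72, [277, 501, 56]), (0.64, [573, 319, 56])]
scene spare_bin_mid [(0.77, [553, -287, 52])]
wrist top_bin_mid [(0.72, [547, 306, 112]), (0.72, [775, 113, 81])]
wrist top_bin_front [(0.98, [547, 303, 113])]
wrist nozzle_bin_back [(0.57, [259, 455, 51]), (0.46, [551, 304, 111])]
wrist spare_bin_mid [(0.29, [550, 306, 114])]
top top_bin_mid [(0.77, [360, -309, 28]), (0.69, [675, -32, 28]), (0.37, [585, -470, 106])]
top top_bin_front [(0.9, [358, -317, 35]), (0.61, [536, 340, 129])]
top nozzle_bin_back [(0.58, [279, 506, 49]), (0.54, [510, 333, 76])]
top spare_bin_mid [(0.9, [550, -300, 36])]
[[320.  96.]
 [317. 297.]
 [235.  97.]
 [245. 298.]]
```

```bash
python3 - <<'E'
from h import *
im=camera("wrist"); w=calibration("wrist"); st(); g=cv2.GaussianBlur(im,(3,3),0).mean(2).round().astype(int)
for r in (120,200,270): print(r,"L",g[r,225:262].tolist(),"R",g[r,300:336].tolist())
for c in (255,300): print(c,"T",g[80:115,c].tolist(),"B",g[280:312,c].tolist())
P=np.array([[548+sx*34,308+sy*90,146] for sx in(-1,1) for sy in(-1,1)]); print(proj(w,P,True).round(0).tolist())
E
```

```text
t 28.85 pos [548.6 308.9 275.3] q [ 0.25  0.62 -1.27  1.52  0.59  1.44  2.08] w 1.00 F [ 0.7 -0.6  0.2]
yaw of tool y 178.9; x axis [ 0. -0. -1.]
120 L [199, 201, 201, 198, 196, 196, 197, 195, 193, 191, 181, 162, 153, 153, 153, 157, 160, 151, 124, 93, 78, 75, 76, 77, 77, 76, 75, 75, 74, 75, 79, 102, 135, 150, 151, 150, 133] R [69, 56, 55, 55, 55, 55, 55, 55, 54, 54, 54, 70, 111, 151, 169, 165, 155, 153, 154, 160, 173, 183, 185, 185, 187, 190, 192, 193, 195, 197, 197, 197, 197, 195, 190, 188]
200 L [135, 134, 134, 134, 133, 132, 133, 133, 133, 134, 136, 139, 145, 150, 151, 151, 156, 163, 158, 134, 102, 82, 76, 75, 75, 76, 76, 76, 76, 76, 72, 68, 70, 80, 94, 101, 103] R [54, 54, 54, 55, 55, 55, 56, 56, 55, 60, 88, 134, 162, 166, 158, 153, 152, 149, 143, 136, 132, 131, 132, 134, 135, 136, 137, 136, 135, 134, 134, 135, 136, 137, 138, 139]
270 L [157, 156, 156, 155, 155, 154, 153, 152, 151, 151, 151, 151, 150, 150, 151, 153, 155, 156, 159, 165, 164, 144, 111, 82, 73, 77, 80, 81, 81, 81, 81, 81, 81, 82, 81, 81, 81] R [81, 80, 80, 81, 78, 69, 59, 64, 99, 148, 172, 169, 162, 159, 160, 159, 157, 156, 156, 157, 158, 160, 161, 162, 163, 163, 164, 165, 165, 166, 166, 166, 168, 169, 169, 170]
255 T [135, 135, 134, 133, 132, 134, 135, 135, 133, 129, 128, 129, 131, 132, 131, 130, 135, 147, 154, 154, 153, 153, 154, 152, 140, 123, 114, 113, 114, 114, 114, 115, 114, 105, 92] B [159, 159, 153, 132, 110, 101, 101, 102, 102, 101, 101, 95, 83, 80, 101, 136, 158, 163, 171, 184, 193, 193, 195, 200, 204, 204, 203, 200, 196, 196, 198, 197]
300 T [134, 132, 132, 130, 128, 128, 128, 128, 129, 130, 131, 132, 133, 134, 134, 132, 137, 147, 154, 154, 155, 155, 154, 152, 140, 121, 113, 114, 114, 114, 115, 118, 109, 88, 75] B [162, 162, 163, 163, 163, 154, 129, 107, 102, 101, 100, 95, 81, 76, 94, 128, 157, 167, 174, 186, 195, 195, 196, 200, 202, 201, 200, 199, 198, 199, 201, 203]
[[319.0, 96.0], [317.0, 298.0], [235.0, 98.0], [245.0, 299.0]]
```

```bash
python3 -c "
from bench import *
print(job_done())"
```

```text
the job is handed in; nothing more can be done
None
```

I slid the nozzle bin against the stop bar and stacked the empty bin on it half a turn round, then handed the job in at about 29 s. No verdict came back.

- **Slide:** I gripped the nozzle bin by its rim and pushed it along the bench. It first stuck about 11 mm short because I was pressing down on it, so I eased the pressure, finished the slide and turned it about 1° to match the bar. After I let go, the close view measured a gap of 0–0.3 mm along the back rim.
- **Stack:** I lifted the top bin clear and a picture showed the spare bin still standing on the bench. After the turn it went inside the rim without sideways contact and touched down at the expected 70 mm height with about 5 N. I then released it and backed the gripper off.
- **Last checks:** The stacked bin's rim edges matched a level bin 146 mm high to about a pixel. The scene and wrist networks put it at about (550, 307).

**Weaker or disagreeing checks:**
- I did not re-measure the flush gap after stacking, because the upper bin hides it. The forces during set-down were small.
- One wrist fit, taken while the arm was still settling, was about 10 mm low in height, so I discarded it.
- The top camera read about 7 mm off from the wrist camera in x, so I relied on the wrist camera.
- My last picture could not be viewed because the limit was reached, so the final check used pixel values only.

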